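# Put away the brake pads and set the samples on the domed lids

## Task

Put every loose brake pad into the open storage tub, then press its domed lid on until it snaps fully home under both catches. Then show what each tub holds: balance the sample (the pad on the long aluminium plate) the right way up on the domed knob of the lid you fitted, and the belt pulley, hub up (this one at any time), on the domed knob of the tub that was already shut, both resting still and nearly level. Do not shift or knock over the mug or the bottle.

Things in the scene. Friction and masses are not known exactly. Their poses are not given: they have to be found in the camera images.
- tub: open black storage tub, fixed: 132 (x) x 146 (y) mm outside, rim 80 mm above the desk, walls and floor 4 mm thick. Origin: centre of its underside; z up, y along its long side. In the middle of each short side (+y, -y) a grey spring catch, 44 mm wide, stands 21 mm above the rim; its round nose (radius 8 mm, centre 13 mm above the rim) reaches 4 mm in over the lid's edge
- tub_seat (a point): centre of the tub's rim plane (80 mm above the desk), axes as the tub's; the lid's flange rests here when it is home
- lid: loose grey lid of the open tub, 0.16 kg, right way up on the desk. From its underside: plug 117 x 133 x 8 mm (enters the tub), flange 132 x 146 mm (8 to 14 mm up), round knob of diameter 56 mm with straight sides 14 to 44 mm up and a domed top (radius of curvature 50 mm), crown 52.6 mm up. Origin: centre of the underside; y along the long side; fits either way round (half turn)
- lid_seat (a point): centre of the underside of the lid's flange, 8 mm above the lid's origin; meets tub_seat when the lid is home (lid origin then 72 mm above the desk). Set on the tub, the lid first rests on the catch noses, about 20 mm too high; a push of about 10 N straight down springs the catches aside and it snaps home
- lid_dome_top (a point): crown of the domed knob of the loose lid, z up
- shut_dome_top (a point): crown of the domed knob of the second tub, which is fixed to the desk and already shut with an identical lid (same sizes); 124.6 mm above the desk, z up, y along that tub's long side
- pad1_center (a point): centre of a brake pad, 96 x 46 x 15 mm (x, y, z), 0.2 kg: steel back plate below, dark grooved lining in two blocks above; lies flat on the desk with z up. Two to four of these pads are present
- pad2_center (a point): centre of a brake pad, 96 x 46 x 15 mm (x, y, z), 0.2 kg: steel back plate below, dark grooved lining in two blocks above; lies flat on the desk with z up. Two to four of these pads are present
- pad3_center (a point): centre of a brake pad, 96 x 46 x 15 mm (x, y, z), 0.2 kg: steel back plate below, dark grooved lining in two blocks above; lies flat on the desk with z up. Two to four of these pads are present
- pad4_center (a point): centre of a brake pad, 96 x 46 x 15 mm (x, y, z), 0.2 kg: steel back plate below, dark grooved lining in two blocks above; lies flat on the desk with z up. Two to four of these pads are present
- sample_center (a point): centre of the sample: a brake pad lining on a long bare aluminium plate, 140 x 50 mm plate 6 mm thick, lining 80 x 44 mm on top of it, 16 mm high in all, 0.22 kg. This point lies 8 mm above its flat underside, in the middle of its length and width, straight above its centre of gravity (within 2 mm); x along the length, z up
- pulley_center (a point): point on the axis of the steel belt pulley, half-way up (17 mm above its flat underside): disc of diameter 80 mm, 14 mm thick, with a solid hub of diameter 36 mm standing above it to 34 mm; 0.25 kg; lies flat on the desk with the hub up, z up along the axis
- pen_mug: bystander: white mug full of pens, diameter 82 mm, 155 mm high with the pens; origin under its centre
- cleaner: bystander: white bottle, diameter 68 mm, 190 mm high; origin under its centre
There are look-alikes about, which are no part of the job. Leave any pink or turquoise look-alike of the part that bears pulley_center alone.

How it is judged:
By the outcome, as a careful person would: the job done as asked, in the order asked, and still so for the second after the job is handed in, with the robot touching nothing.
Of pad1, pad2, pad3, pad4 only 2 to 4 are there at a start; the rules pass over those that are not, and their reading is None.
At some moment in a run one of pad1, pad2, pad3, pad4 may be knocked a few centimetres aside while the robot is not near it.
It also fails if it takes over 210 s, if anything falls off the work surface, if the arm or the gripper's body presses on something with over 40 N, if the wrist force passes 120 N, or if a joint passes its speed limit or range.

## Robot

A 6-joint arm with a two-finger parallel gripper is mounted at the origin on the work surface. World frame = base frame: x ahead of the robot, y to its left, z up, the work surface at z = 0. Lengths are in m, angles in degrees, forces in N, time in s.
With the tool pointing down it reaches from about 0.375 to 0.825 m from the base axis. Payload 5.5 kg.
Tool frame: the origin (TCP) lies on the centre line of the jaws, within the pads' length; the fingertips stand 8 mm ahead of it and the grasp point (between the pads) lies 11 mm behind it (robot.nose_length is the distance from the TCP to the fingertips, in m); x points along the fingers, z is the direction in which the jaws open and shut, and the axes are right-handed (so a half turn about x gives the same grasp; the last joint's range is limited). The gripper opens to 85 mm and grips with 20 to 120 N. Pads are 22 mm wide; open, the fingers measure 114 mm over their backs; the gripper's body (76 mm by 85 mm) begins 54 mm behind the grasp point. The pads swing forward as they close: fully open they stand 13 mm farther back than shut.
Start: joints at [0, 17.962, -2.699, 69.339, 0, 90], TCP at [0.6, -0, 0.239] pointing down, gripper open.
Joint ranges: [-152.73, 152.73], [-39.44, 99.34], [-58.76, 71.6], [-118.89, 123.64], [-81.53, 83.1], [-180, 180]. Speed limits (degrees/s): [136.94, 136.94, 172.46, 180, 180, 180].

## Interface

Orientations are given as [roll, pitch, yaw] about the fixed x, y, z axes, in that order (R = Rz(yaw) Ry(pitch) Rx(roll)).
In Python, from station import robot gives the robot as it stands. Calls block until the motion is done:
- robot.movep(position, orientation): joint-space move of the TCP to a pose.
- robot.move_l(position, rot=None, rate=0.15): straight line of the TCP; rot=None keeps the orientation; rate is the mean speed in m/s.
- robot.move_j(angles): joint-space move.
- robot.grip(opening, grip_force=None): finger opening in m; grip_force is the grip in N (None keeps the last); returns when the fingers have stopped.
- robot.sleep(seconds).
- robot.solve_ik(position, orientation): joint angles nearest the present ones, or None.
- robot.grab_frame(name): name is "scene" or "side" or "wrist"; returns the picture (480x640x3 uint8, red, green, blue); there is no depth.
- robot.camera_params(name): a dict with "camera_matrix" (3x3 intrinsics, pixels), "view" (4x4, takes a point from world to camera coordinates); the wrist camera has in their place "mount" (4x4, takes a point from camera to tool coordinates, whose origin is the TCP and whose axes are the tool frame's). Camera axes: x right, y down, z forward; pixel columns grow to the right and rows downward; lengths in m; the calibration is good to about 2 mm. A picture is of the moment at which its call begins: read the wrist's pose just before it. camera_params takes no time and is no camera call.
A pose or a line that the arm cannot do raises robot.Unreachable and nothing moves.
- robot.finish_job(): hands the job in, once; it reports no verdict.
Readings, each from a call of its own:
- robot.read_t(): time.
- robot.read_joint_positions(): joint angles.
- robot.read_qvel(): joint speeds.
- robot.read_joint_efforts(): joint torques, N m.
- robot.read_ee_pos(): TCP position.
- robot.read_ee_rot(): TCP orientation.
- robot.read_wrist_force(): force on the tool from outside, world axes, zero at the start.
- robot.read_moment(): the same for the moment, N m.
- robot.read_finger_gap(): finger opening in m.
Only numpy, scipy, OpenCV 4.12 (cv2) and the standard library are available. Lean on these libraries where they do the work, as an engineer would, in place of code of your own. Each camera call takes 0.05 s, during which the arm holds its last target.

## Working session

There is one attempt and no reset: what is moved stays moved. The work goes in short steps, each a Python script; the robot and the scene stay as the last script left them, time stands still between calls to the robot, and variables do not carry over. Pictures are saved under pics/ and viewed, and the job is handed in when it is done.

```bash
ls; mkdir -p pics; cat > h.py <<'E'
from station import robot
import numpy as np, cv2
def save(n,img,crop=None,s=1):
    if crop: u0,v0,u1,v1=crop; img=img[v0:v1,u0:u1]
    if s!=1: img=cv2.resize(img,None,fx=s,fy=s,interpolation=cv2.INTER_CUBIC)
    cv2.imwrite('pics/'+n+'.png',img[:,:,::-1])
def ray(cam,uv,z,K=None,T=None):
    """pixel -> world point on plane z"""
    p=robot.camera_params(cam); K=np.array(p['camera_matrix'])
    V=np.array(p['view']) if T is None else np.linalg.inv(T)
    Ci=np.linalg.inv(V); d=Ci[:3,:3]@np.linalg.inv(K)@np.array([uv[0],uv[1],1.]); o=Ci[:3,3]
    return o+d*(z-o[2])/d[2]
def proj(cam,P,T=None):
    p=robot.camera_params(cam); K=np.array(p['camera_matrix'])
    V=np.array(p['view']) if T is None else np.linalg.inv(T)
    c=V[:3,:3]@np.array(P)+V[:3,3]; q=K@c; return q[:2]/q[2]
from scipy.spatial.transform import Rotation as R
def wT():
    """wrist cam->world at present"""
    T=np.eye(4); T[:3,3]=robot.read_ee_pos(); T[:3,:3]=R.from_euler('xyz',robot.read_ee_rot(),degrees=True).as_matrix()
    return T@np.array(robot.camera_params('wrist')['mount'])
E
python3 - <<'E'
from h import *
for c in('scene','side','wrist'):
    save(c+'0',robot.grab_frame(c)); p=robot.camera_params(c)
    print(c,{k:np.round(v,3).tolist() for k,v in p.items()})
print(robot.read_t(),robot.read_ee_rot(),robot.read_ee_pos(),robot.nose_length)
E
```

```text
pics
scene {'camera_matrix': [[471.985, 0.0, 312.657], [0.0, 471.985, 235.548], [0.0, 0.0, 1.0]], 'view': [[0.221, 0.975, -0.016, -0.101], [0.546, -0.138, -0.826, -0.204], [-0.808, 0.174, -0.563, 1.839], [0.0, 0.0, 0.0, 1.0]]}
side {'camera_matrix': [[463.999, 0.0, 312.944], [0.0, 463.999, 242.785], [0.0, 0.0, 1.0]], 'view': [[-0.966, -0.258, -0.007, 0.514], [-0.143, 0.555, -0.819, 0.162], [0.215, -0.791, -0.573, 1.112], [0.0, 0.0, 0.0, 1.0]]}
wrist {'camera_matrix': [[336.316, 0.0, 325.184], [0.0, 336.316, 243.278], [0.0, 0.0, 1.0]], 'mount': [[0.0, -0.327, 0.945, -0.135], [-0.0, -0.945, -0.327, 0.085], [1.0, -0.0, -0.0, -0.001], [0.0, 0.0, 0.0, 1.0]]}
0.15 [179.36127258  89.92175706 179.36163357] [5.99541891e-01 1.20245463e-05 2.38631412e-01] 0.008
```

View pics/scene0.png

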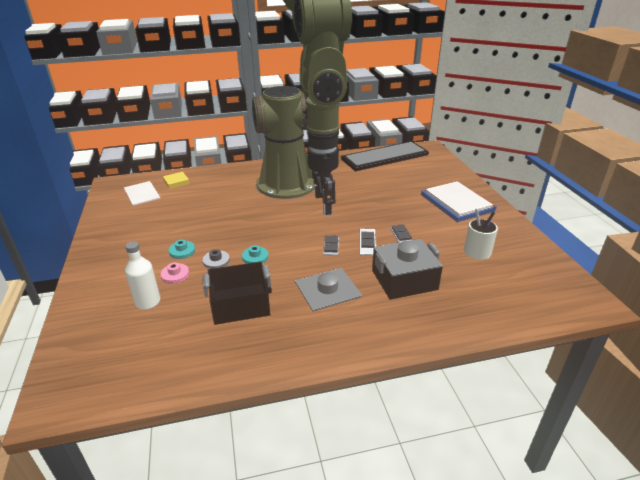

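View pics/side0.png

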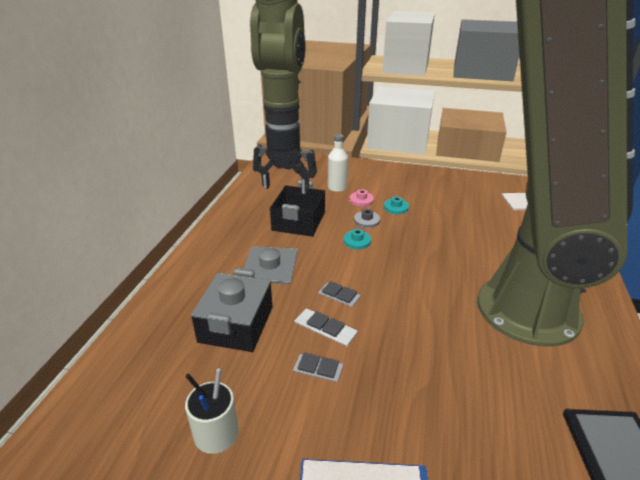

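View pics/wrist0.png

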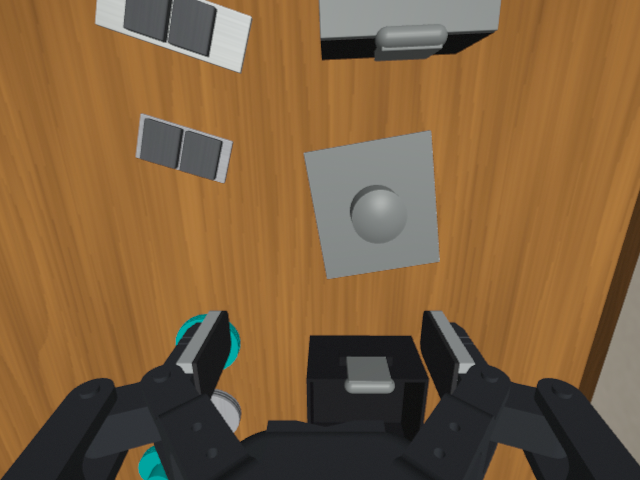

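The wrist view shows a pad at (185,150), the sample at (175,25), the lid at (378,205) and the open tub at (365,380). The grey pulley is at (225,410), with teal look-alikes around it.

The side view shows the second pad at (318,366) and the shut tub at (233,310). I'll take closer wrist views of both sides for measuring.

```bash
cat >> h.py <<'E'
def down(yaw):
    """tool x down; jaw (tool z) direction at angle yaw in world xy"""
    a=np.radians(yaw); z=np.array([np.cos(a),np.sin(a),0]); x=np.array([0,0,-1.]); y=np.cross(z,x)
    return R.from_matrix(np.c_[x,y,z]).as_euler('xyz',degrees=True)
E
python3 - <<'E'
from h import *
import json
s=robot.grab_frame('scene'); save('s1',s,(100,210,460,330),2.2)
d=robot.grab_frame('side'); save('d1',d,(170,170,430,400),2.5)
T0=R.from_euler('xyz',robot.read_ee_rot(),degrees=True).as_matrix(); print(T0.round(2))
Ts={}
for n,(p,yaw) in {'wL':((0.52,0.2,0.30),90),'wR':((0.52,-0.12,0.30),90)}.items():
    for y in (yaw,yaw-180):
        q=robot.solve_ik(p,down(y)); print(n,y,None if q is None else np.round(q,1))
E
```

```text
[[-0. -0.  1.]
 [ 0.  1.  0.]
 [-1.  0. -0.]]
wL 90 [21.  12.3 -2.2 75.5  0.  21. ]
wL -90 [  21.    12.3   -2.2   75.5    0.  -159. ]
wR 90 [-13.    9.8  -5.4  74.9   0.  -13. ]
wR -90 [-13.    9.8  -5.4  74.9   0.  167. ]<sys>:0: UserWarning: Gimbal lock detected. Setting third angle to zero since it is not possible to uniquely determine all angles.
```

View pics/s1.png

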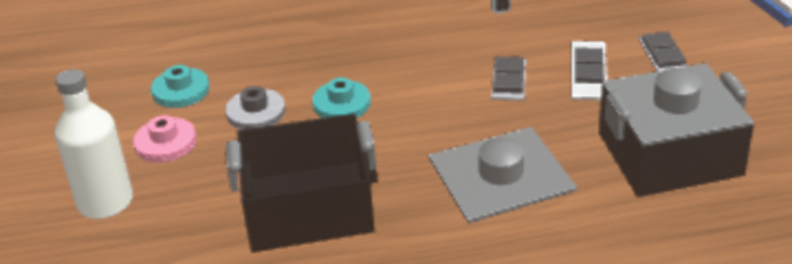

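View pics/d1.png

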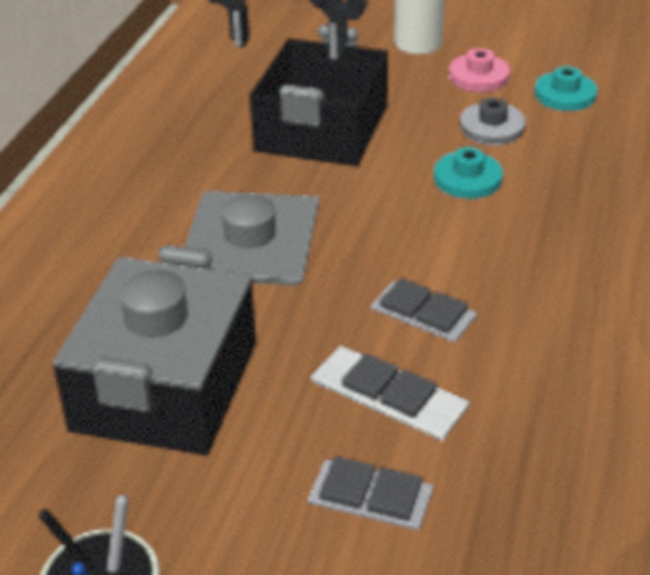

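```bash
python3 - <<'E' 2>/dev/null
from h import *
for n,c,uv,z in [('padA','scene',(331,244),.015),('padB','scene',(402,233),.015),('sample','scene',(368,241),.015),('pul','scene',(216,259),.02),('lid','scene',(328,276),.05),('shut','scene',(408,244),.124),('tubc','scene',(238,275),.08),('mug','scene',(481,238),.08),('bottle','scene',(143,280),.08)]:
    print(n,ray(c,uv,z).round(3))
for n,uv,z in [('padA',(340,293),.015),('padB',(318,366),.015),('sample',(325,326),.015),('pul',(367,218),.015),('lid',(269,252),.05),('shut',(231,284),.124)]:
    print(n,ray('side',uv,z).round(3))
for p in [(0.52,0.1,0.33),(0.55,-0.33,.33),(0.52,-0.25,.33),(.52,.05,.33)]:
    q=robot.solve_ik(p,down(0)); print(p,None if q is None else np.round(q,1))
E
```

```text
padA [0.458 0.058 0.015]
padB [0.455 0.294 0.015]
sample [0.471 0.175 0.015]
pul [ 0.457 -0.296  0.02 ]
lid [ 0.65  -0.001  0.05 ]
shut [0.658 0.22  0.124]
tubc [ 0.624 -0.24   0.08 ]
mug [0.624 0.464 0.08 ]
bottle [ 0.585 -0.484  0.08 ]
padA [0.445 0.068 0.015]
padB [0.44  0.302 0.015]
sample [0.454 0.187 0.015]
pul [ 0.438 -0.295  0.015]
lid [ 0.654 -0.006  0.05 ]
shut [0.656 0.221 0.124]
(0.52, 0.1, 0.33) [ 10.9   9.1  -2.3  78.6   0.  100.9]
(0.55, -0.33, 0.33) [-31.   21.9  14.5  82.6   0.   59. ]
(0.52, -0.25, 0.33) [-25.7  14.4   4.3  79.9   0.   64.3]
(0.52, 0.05, 0.33) [ 5.5  8.3 -3.2 78.5  0.  95.5]
```

```bash
python3 - <<'E' 2>/dev/null
from h import *
for n,p in [('wR',(0.55,-0.36,0.33)),('wL',(0.54,0.13,0.33))]:
    robot.movep(p,down(0)); robot.sleep(.2); T=wT(); img=robot.grab_frame('wrist'); np.save(n,T); save(n,img); print(robot.read_t())
E
```

```text
1.9
3.9333
```

View pics/wR.png

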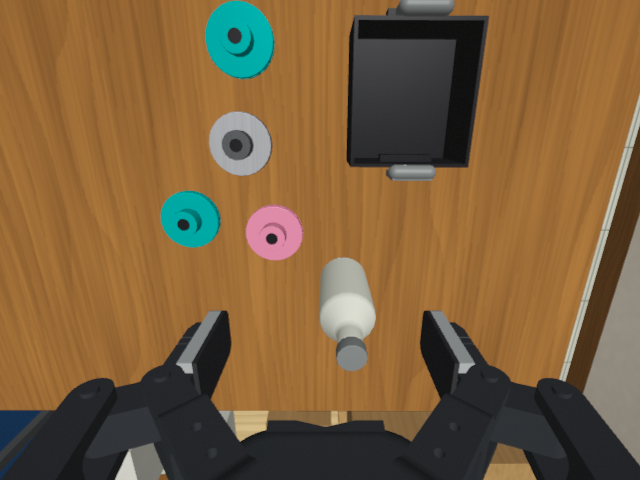

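View pics/wL.png

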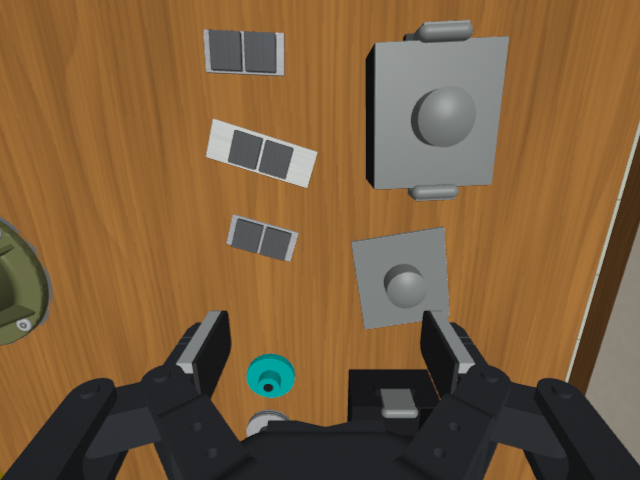

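The wR view shows the grey pulley at (240,145), the only one that isn't pink or turquoise, and the empty tub with its rim around (417,90). The wL view shows pad B at (245,52), pad A at (262,238), the sample at (261,153), the shut tub at (440,110) and the lid at (402,278). There are two pads in all. I'll enlarge these to read corners.

```bash
python3 - <<'E'
import cv2
def c(src,n,u0,v0,u1,v1,s):
    i=cv2.imread(f'pics/{src}.png')[v0:v1,u0:u1]; i=cv2.resize(i,None,fx=s,fy=s,interpolation=cv2.INTER_CUBIC)
    for k in range(-(-u0//20)*20,u1,20):
        cv2.putText(i,str(k),((k-u0)*s,10),0,.35,(0,255,255),1); cv2.line(i,((k-u0)*s,0),((k-u0)*s,599),(0,255,255),1) if k%20==0 else 0
    for k in range(-(-v0//20)*20,v1,20):
        cv2.putText(i,str(k),(0,(k-v0)*s),0,.35,(0,255,255),1); cv2.line(i,(0,(k-v0)*s),(799,(k-v0)*s),(0,255,255),1)
    cv2.imwrite(f'pics/{n}.png',i)
c('wL','z1',190,10,330,150,4)
c('wL','z1b',190,110,330,270,3)
c('wL','z2',340,215,460,335,4)
c('wL','z3',350,10,520,210,3)
c('wR','z4',340,0,500,190,3)
c('wR','z5',190,90,300,190,5)
E
```

```text
(no output)
```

View pics/z1.png

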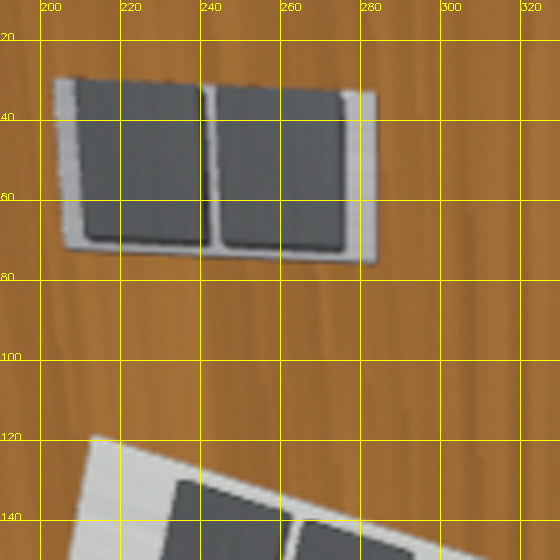

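View pics/z1b.png

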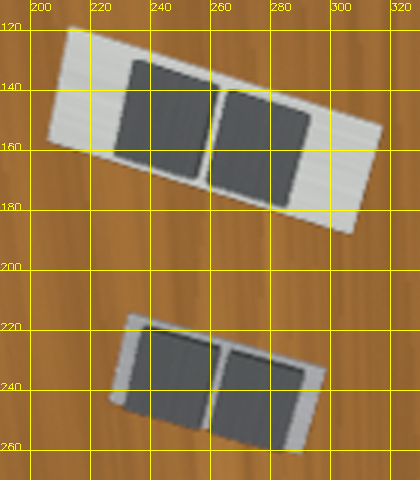

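View pics/z2.png

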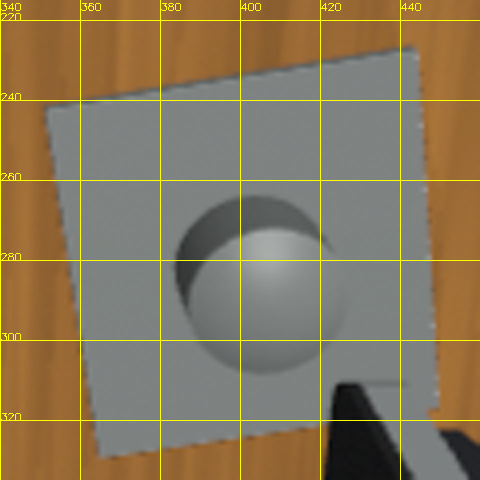

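View pics/z3.png

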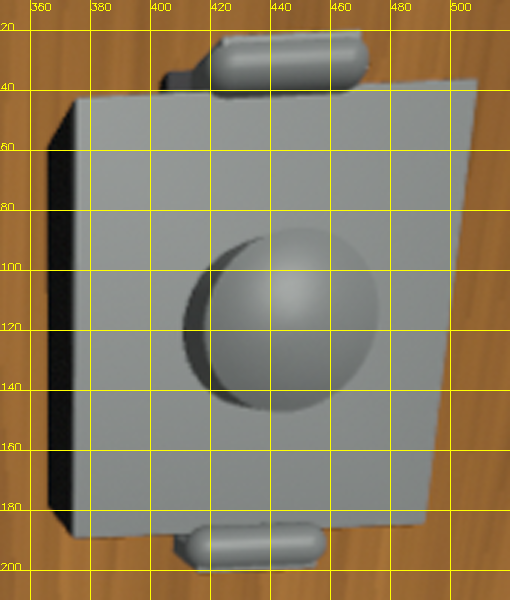

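View pics/z4.png

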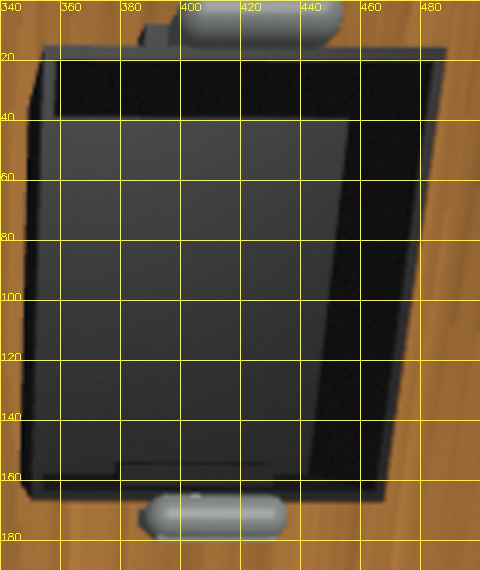

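View pics/z5.png

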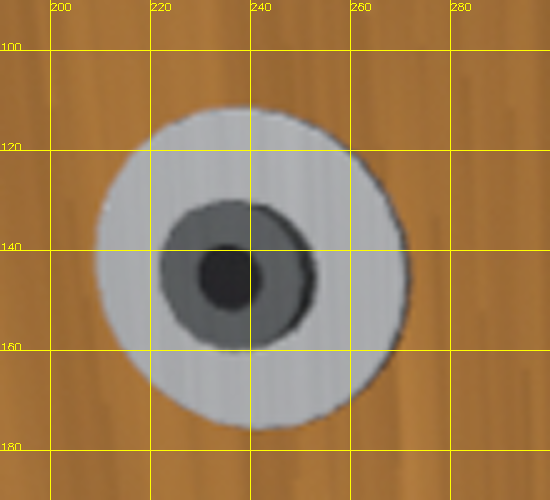

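```bash
cat > fit.py <<'E'
from h import *
from scipy.optimize import least_squares
def rect(cam,T,uvs,z,dims,guess,signs=((-1,1),(1,1),(1,-1),(-1,-1))):
    """fit x,y,yaw of rectangle to ordered corners; signs in object frame"""
    P=np.array([ray(cam,u,z,T=T)[:2] for u in uvs]); S=np.array(signs)[:len(P)]*np.array(dims)/2
    def f(q):
        c,s=np.cos(q[2]),np.sin(q[2]); return ((S@np.array([[c,s],[-s,c]])+q[:2])-P).ravel()
    r=least_squares(f,[*P.mean(0),np.radians(guess)]); return r.x[0],r.x[1],np.degrees(r.x[2]),np.abs(r.fun).max()
E
python3 - <<'E' 2>/dev/null
from fit import *
L=np.load('wL.npy');Rr=np.load('wR.npy')
o=lambda n,a: print(n,np.round(a,4))
o('padB',rect('wrist',L,[(203.5,29.2),(284,33),(284,75.8),(206.3,72)],.004,(.096,.046),0))
o('sample',rect('wrist',L,[(213.3,119),(317.3,152.3),(307.3,187.7),(206,156.7)],.005,(.14,.05),-15))
o('padA',rect('wrist',L,[(233.3,214.7),(298.3,233),(290,261),(226.3,244)],.004,(.096,.046),-15))
o('lid',rect('wrist',L,[(351.5,242),(443.7,227),(365,329.5)],.014,(.132,.146),5,((-1,1),(1,1),(-1,-1))))
o('shut',rect('wrist',L,[(375,42.7),(508.7,36.3),(491.7,184),(375,189.3)],.086,(.132,.146),0))
o('tub',rect('wrist',Rr,[(354.3,15),(489,16),(468,166.7),(350.7,166.7)],.08,(.132,.146),0))
o('pul hub',ray('wrist',(235.9,145.2),.034,T=Rr)); 
for u in[(209,143),(272,143),(240,111),(240,176)]: o('rim',ray('wrist',u,.012,T=Rr))
E
```

```text
padB [ 4.4210e-01  2.9920e-01 -2.5202e+00  3.0000e-04]
sample [ 4.55500e-01  1.80000e-01 -1.72593e+01  5.00000e-04]
padA [ 4.48700e-01  6.25000e-02 -1.66685e+01  9.00000e-04]
lid [ 6.5340e-01 -5.0000e-04  9.9065e+00  1.1000e-03]
shut [6.5790e-01 2.2310e-01 2.5387e+00 8.0000e-04]
tub [ 6.441e-01 -2.429e-01 -3.540e-02  6.000e-04]
pul hub [ 0.4398 -0.295   0.034 ]
rim [ 0.3997 -0.2934  0.012 ]
rim [ 0.481  -0.2933  0.012 ]
rim [ 0.4428 -0.2549  0.012 ]
rim [ 0.4363 -0.3355  0.012 ]
```

```bash
cat >> h.py <<'E'
def pick(x,y,z,yaw,pre,force,name,zap=.15):
    robot.grip(pre); robot.movep((x,y,zap),down(yaw)); robot.sleep(.1)
    T=wT(); img=robot.grab_frame('wrist'); np.save(name,T); save(name,img); print('t',robot.read_t())
def go(x,y,z,yaw,force,rate=.12):
    robot.move_l((x,y,z),down(yaw),rate=rate); print('F',np.round(robot.read_wrist_force(),1), robot.read_ee_pos())
    robot.grip(0.0,force); print('gap',robot.read_finger_gap())
E
python3 - <<'E' 2>/dev/null
from h import *
pick(.442,.299,.009,87.5,.062,40,'pB')
E
```

```text
t 5.5333
```

View pics/pB.png

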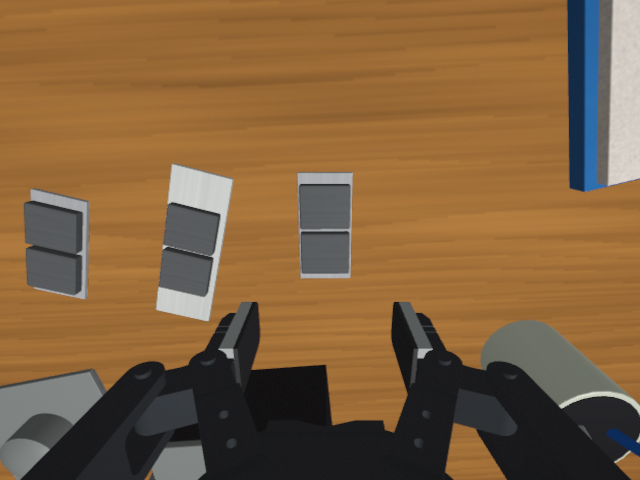

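```bash
python3 - <<'E' 2>/dev/null
from fit import *
T=np.load('pB.npy')
# image: up=-x, right=+y
s=((-1,1),(1,1),(1,-1),(-1,-1))
print(np.round(rect('wrist',T,[(353,173),(351,278),(301,278),(297,173)],.004,(.096,.046),0),4))
print('A',np.round(rect('wrist',T,[(88,201),(86,298),(26,289),(31,188)],.004,(.096,.046),-10),4))
print('S',np.round(rect('wrist',T,[(233,179),(209,321),(156,310),(172,164)],.005,(.14,.05),-15),4))
E
```

```text
[ 4.4210e-01  3.0010e-01 -2.1866e+00  5.0000e-04]
A [ 4.48000e-01  6.19000e-02 -1.81192e+01  5.50000e-03]
S [ 4.55300e-01  1.80800e-01 -1.71739e+01  3.00000e-04]
```

Pad B is at (325,228), centred between the jaws and where I measured it. Grasping it now.

```bash
python3 - <<'E' 2>/dev/null
from h import *
go(.442,.2995,.009,87.7,50)
robot.move_l((.442,.2995,.2),rate=.2); print('gap',robot.read_finger_gap())
save('pB2',robot.grab_frame('wrist'))
print(robot.read_t())
E
```

```text
F [-0. -0. -0.] [0.44256029 0.29987923 0.00967664]
gap 0.04447507420880224
gap 0.04452549109141914
8.3083
```

View pics/pB2.png

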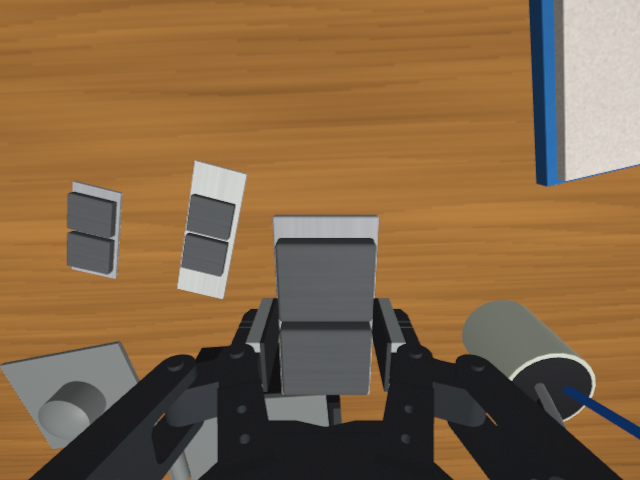

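Pad B is held level. Moving it into the tub.

```bash
python3 - <<'E' 2>/dev/null
from h import *
X,Y=.644,-.243
robot.movep((X,Y,.23),down(90))
robot.move_l((X,Y,.018),rate=.15); print(robot.read_wrist_force().round(1),robot.read_ee_pos())
robot.grip(.062); robot.move_l((X,Y,.2),rate=.2)
robot.movep((.449,.0625,.15),down(73.3)); robot.sleep(.1)
T=wT(); img=robot.grab_frame('wrist'); np.save('pA',T); save('pA',img); save('sc2',robot.grab_frame('scene'),(100,170,500,330),2)
print(robot.read_t())
E
```

```text
[ 0.6  0.3 -2.4] [ 0.64484821 -0.2433235   0.01912609]
14.9
```

View pics/pA.png

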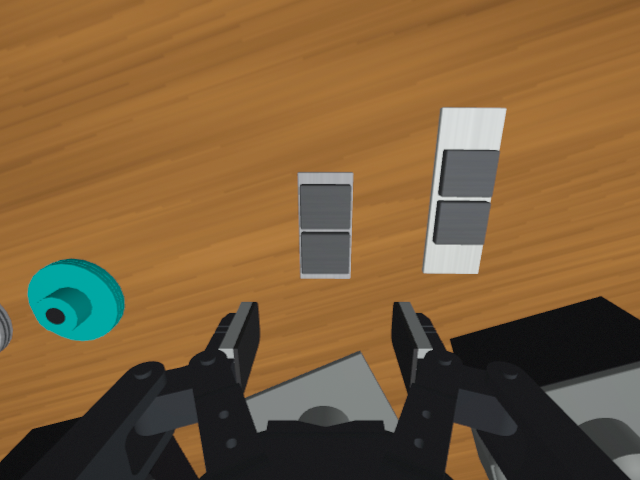

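View pics/sc2.png

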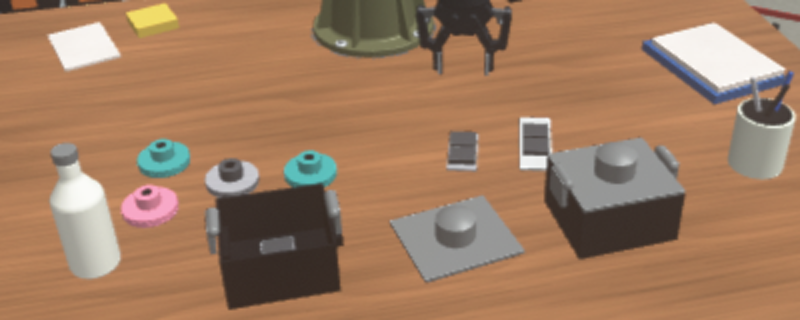

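Pad A is at (326,226), still centred between the jaws and unmoved. Pad B shows inside the tub. Grasping pad A and looking into the tub before I stack it.

```bash
python3 - <<'E' 2>/dev/null
from h import *
go(.449,.0625,.009,73.3,50)
robot.move_l((.449,.0625,.23),rate=.2)
robot.movep((.644,-.29,.23),down(90)); robot.sleep(.1)
save('tub1',robot.grab_frame('wrist')); print(robot.read_t(),robot.read_finger_gap())
E
```

```text
F [-0.9 -0.7  0.1] [0.44960107 0.06259341 0.00954241]
gap 0.044961004127268604
19.4333 0.04478911941048204
```

View pics/tub1.png

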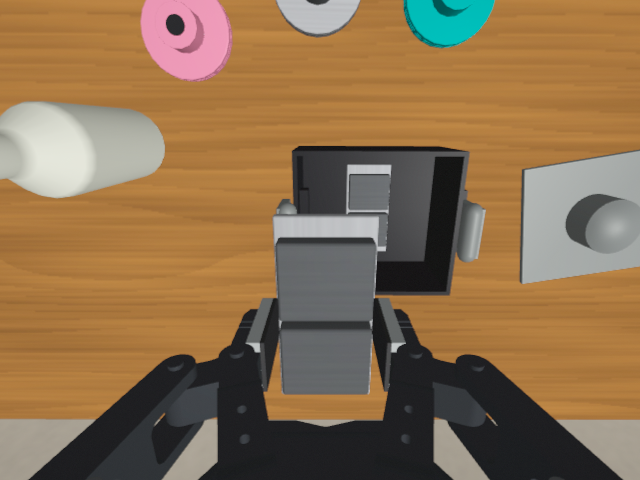

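Pad B lies flat in the tub at (368,205), roughly central. I'll stack pad A on it, then move above the lid.

```bash
python3 - <<'E' 2>/dev/null
from h import *
X,Y=.644,-.243
robot.movep((X,Y,.2),down(90))
robot.move_l((X,Y,.034),rate=.15); print(robot.read_wrist_force().round(1),robot.read_ee_pos())
robot.grip(.062); robot.move_l((X,Y,.2),rate=.2)
robot.movep((X,Y-.1,.25),down(0)); robot.sleep(.1)
np.save('w3',wT()); save('w3',robot.grab_frame('wrist')); print(robot.read_t())
E
```

```text
[-0.1 -0.5 -1.7] [ 0.64495676 -0.24346115  0.03524052]
23.775
```

View pics/w3.png

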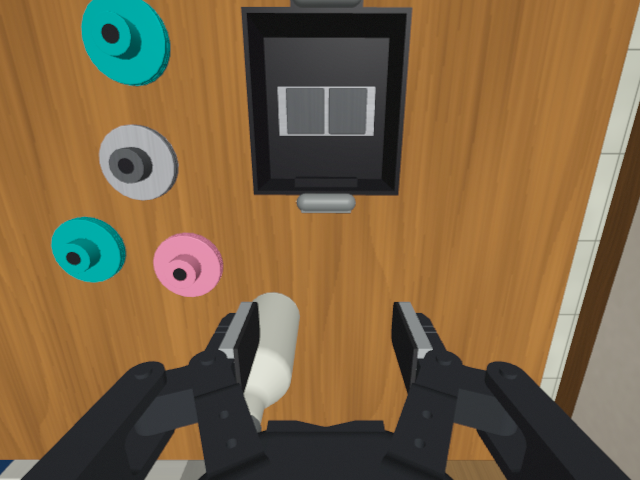

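Both pads sit flat and stacked at (326,110) in the tub. Next I refit the tub from this view and approach the lid.

```bash
python3 - <<'E' 2>/dev/null
from fit import *
print(np.round(rect('wrist',np.load('w3.npy'),[(243,9),(411,10),(397,194),(255,194)],.08,(.132,.146),0),4))
robot.grip(.085); robot.movep((.65,-.07,.2),down(9.9)); robot.sleep(.1)
np.save('w4',wT()); save('w4',robot.grab_frame('wrist')); print(robot.read_t())
E
```

```text
[ 0.6441 -0.2434 -0.1739  0.0016]
25.3583
```

View pics/w4.png

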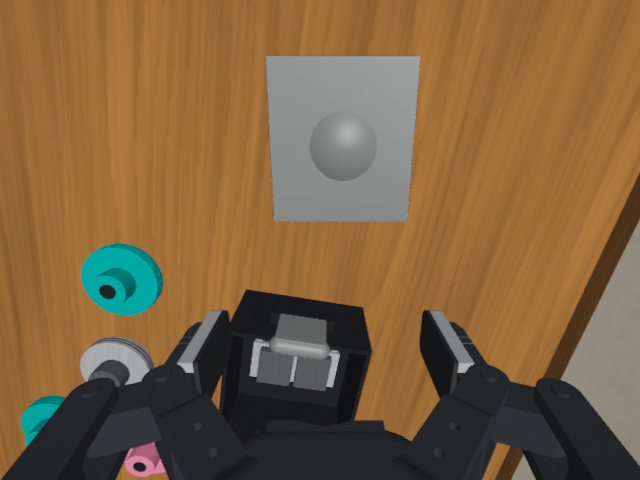

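```bash
python3 - <<'E' 2>/dev/null
from fit import *
r=rect('wrist',np.load('w4.npy'),[(266,56),(420,56),(407,221),(274,221)],.014,(.132,.146),10)
print(np.round(r,4)); x,y,a,_=r
if abs(x-.6534)<.003 and abs(y)<.004 and abs(a-9.9)<1.5:
    robot.movep((x,y,.14),down(a)); go(x,y,.028,a,80,.08)
    print(robot.read_wrist_force().round(1))
    robot.move_l((x,y,.2),rate=.12); robot.sleep(.2); print(robot.read_wrist_force().round(1),robot.read_finger_gap(),robot.read_t())
    np.save('w5',wT());save('w5',robot.grab_frame('wrist'))
E
```

```text
[ 6.533e-01 -6.000e-04  9.769e+00  9.000e-04]
F [0.4 1.2 0.2] [ 6.53779717e-01 -6.33829456e-04  2.86470356e-02]
gap 0.0535910606034432
[-0.8 -0.3  6.1]
[-0.2  0.  -2.4] 0.05342565932713075 29.55
```

View pics/w5.png

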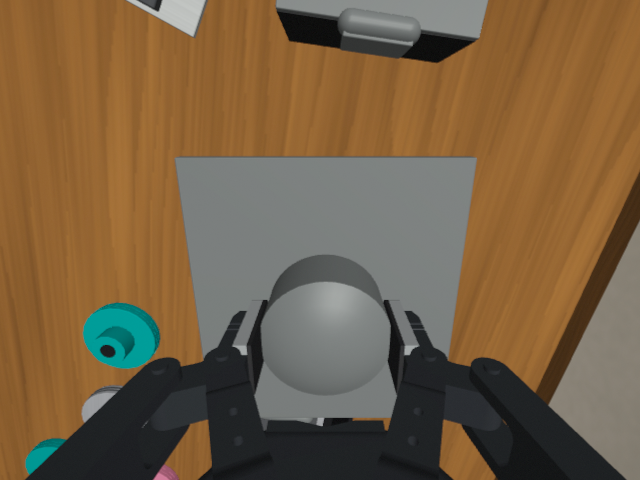

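```bash
python3 - <<'E' 2>/dev/null
from fit import *
T=np.load('w5.npy'); p=np.array(robot.read_ee_pos()); zf=p[2]-.0286+.014
a=np.radians(9.77); Rm=np.array([[np.cos(a),np.sin(a)],[-np.sin(a),np.cos(a)]])
for u in [(176,157),(476,157)]: print((Rm@(ray('wrist',u,zf,T=T)[:2]-p[:2])).round(4))
X,Y=.6441,-.2431
robot.movep((X,Y,.19),down(0)); robot.sleep(.1); print(robot.read_ee_pos())
robot.move_l((X,Y,.126),rate=.08); robot.sleep(.2)
print(robot.read_wrist_force().round(1),robot.read_ee_pos())
np.save('w6',wT());save('w6',robot.grab_frame('wrist'));save('d6',robot.grab_frame('side'),(200,140,420,300),3.5);print(robot.read_t())
E
```

```text
[-0.0649  0.073 ]
[0.0643 0.073 ]
[ 0.64463313 -0.24114639  0.19019681]
[ 0.2 -0.4 -0.8] [ 0.6445428  -0.24327887  0.12672259]
31.9083
```

View pics/w6.png

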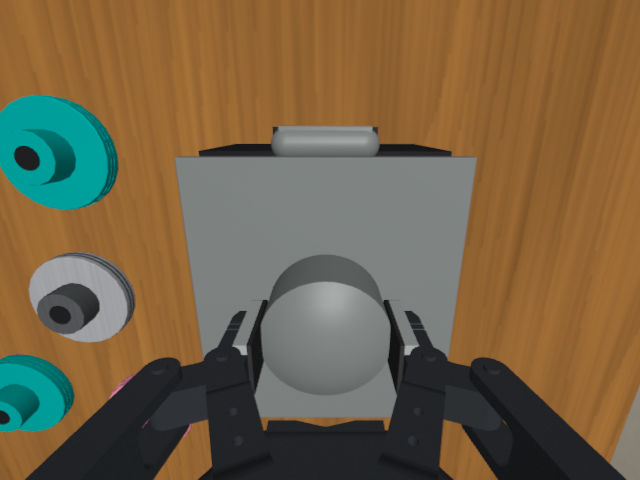

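View pics/d6.png

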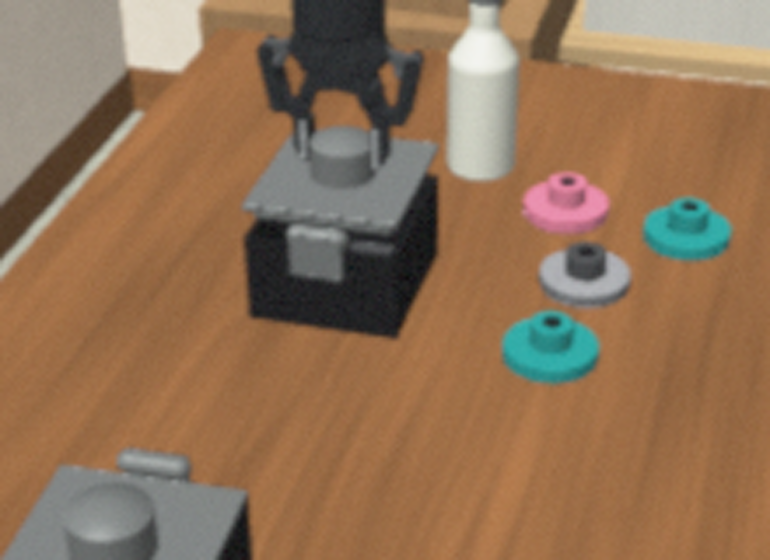

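The lid sits level just above the catches and is centred on them: the catch spans columns 272–380, centre 325, same as the lid. Now I press down in small steps while watching the force.

```bash
python3 - <<'E' 2>/dev/null
from h import *
X,Y=.6437,-.2431
z=.122
while z>.0985:
    robot.move_l((X,Y,z),rate=.06); f=robot.read_wrist_force(); print(round(z,4),np.round(robot.read_ee_pos()[2],4),np.round(f,1))
    if f[2]>45: break
    z-=.002
print(robot.read_t(),robot.read_finger_gap())
save('d7',robot.grab_frame('side'),(200,140,420,300),3.5);save('w7',robot.grab_frame('wrist'))
E
```

```text
0.122 0.1215 [ 0.1  0.4 -1.4]
0.12 0.1206 [-1.  -0.9  3.4]
0.118 0.119 [-0.4  0.3  4.2]
0.116 0.117 [-1.   0.6  6.1]
0.114 0.1141 [ 1.6  0.4 -0.4]
0.112 0.1112 [ 1.  -0.3 -3.1]
0.11 0.1094 [ 1.6 -0.1 -2.7]
0.108 0.1076 [-0.2  0.3 -3. ]
0.106 0.1055 [ 1.   0.2 -5.5]
0.104 0.1033 [ 0.6 -0.4 -7.5]
0.102 0.1018 [-0.1  0.7 -4.8]
0.1 0.1012 [-3.9  1.1  4.4]
34.9083 0.05337805224400489
```

View pics/d7.png

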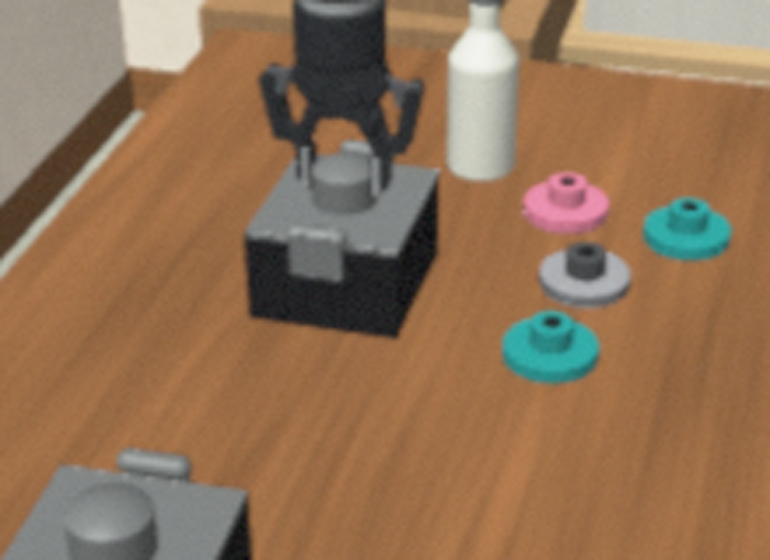

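View pics/w7.png

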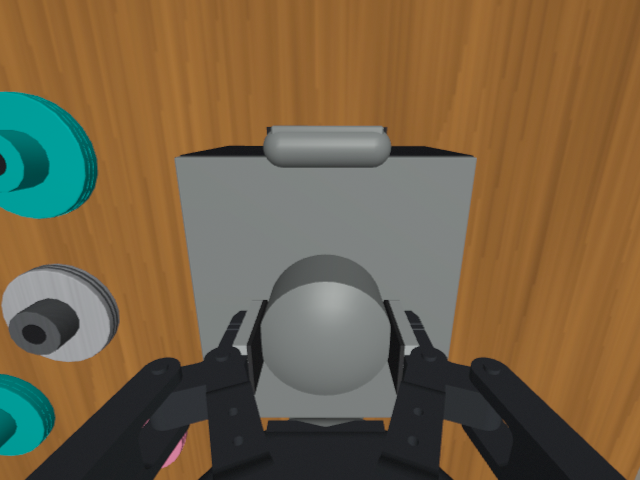

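The catches now overhang the flange (wrist view, nose at (327,150)), and contact came at about the home height. I'll press once more to make sure, release, and move to a view of the fitted lid.

```bash
python3 - <<'E' 2>/dev/null
from h import *
X,Y=.6437,-.2431
for z in (.098,.096,.094,.092,.09):
    robot.move_l((X,Y,z),rate=.05); f=robot.read_wrist_force(); print(z,np.round(robot.read_ee_pos()[2],4),np.round(f,1))
    if f[2]>20: break
robot.move_l((X,Y,.1),rate=.05)
robot.grip(.085); robot.move_l((X,Y,.2),rate=.15)
robot.movep((X,Y-.1,.26),down(0)); robot.sleep(.15)
np.save('w8',wT());save('w8',robot.grab_frame('wrist')); print(robot.read_t())
E
```

```text
0.098 0.1011 [-7.5  3.3 17.9]
0.096 0.1011 [-11.8   5.1  28.4]
37.7417
```

View pics/w8.png

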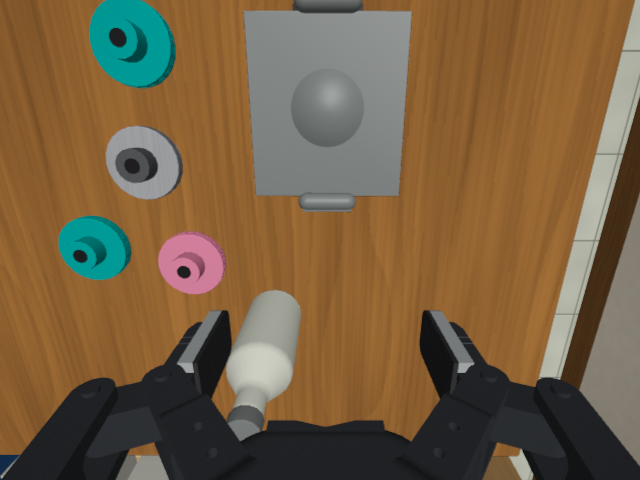

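The lid is home and level: both catches at (328,5) and (327,202) overlap its edges, and it stopped solidly at 28 N. Now measuring its centre and moving to the sample.

```bash
python3 - <<'E' 2>/dev/null
from fit import *
print(np.round(rect('wrist',np.load('w8.npy'),[(245,11),(412,11),(400,195),(256,195)],.086,(.132,.146),0),4))
robot.grip(.066)
robot.movep((.4555,.18,.15),down(72.8)); robot.sleep(.15)
np.save('w9',wT());save('w9',robot.grab_frame('wrist')); print(robot.read_t(), robot.read_ee_pos())
E
```

```text
[ 0.6446 -0.2432  0.0487  0.0009]
40.3167 [0.45603082 0.17963186 0.15005968]
```

View pics/w9.png

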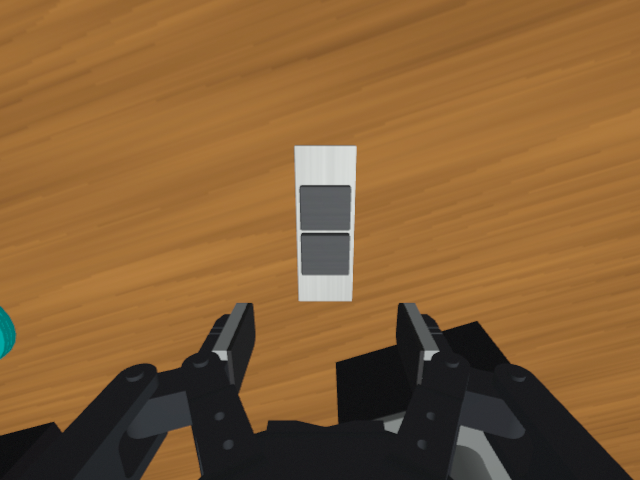

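```bash
python3 - <<'E' 2>/dev/null
from fit import *
r=rect('wrist',np.load('w9.npy'),[(356,146),(352,301),(299,301),(295,146)],.005,(.14,.05),-17)
print(np.round(r,4)); x,y,a,_=r
go(x-.0004,y,.009,90+a,50)
print(robot.read_ee_pos())
robot.move_l((x,y,.23),rate=.2); robot.sleep(.2); print('gap',robot.read_finger_gap(), robot.read_ee_pos())
np.save('w10',wT());save('w10',robot.grab_frame('wrist'));print(robot.read_t())
E
```

```text
[ 4.55500e-01  1.80600e-01 -1.72698e+01  6.00000e-04]
F [ 0.5 -0.5 -0.2] [0.45577153 0.18089821 0.00961179]
gap 0.046609471997344616
[0.45579901 0.18076148 0.01029456]
gap 0.04562127017713246 [0.45499872 0.18041946 0.22904302]
43.5
```

View pics/w10.png

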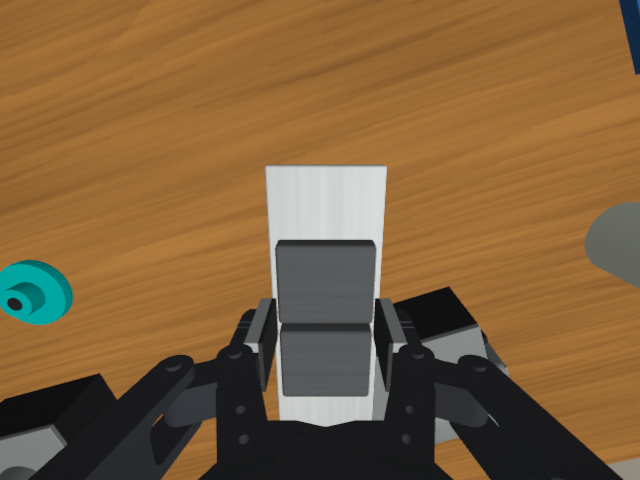

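```bash
python3 - <<'E' 2>/dev/null
from fit import *
T=np.load('w10.npy'); p=np.array(robot.read_ee_pos()); 
a=np.radians(-17.27); Rm=np.array([[np.cos(a),np.sin(a)],[-np.sin(a),np.cos(a)]])
for dz in (0,.004,.008):
    zf=p[2]-.0098+.006-dz
    print(dz,[(Rm@(ray('wrist',u,zf,T=T)[:2]-p[:2])).round(4) for u in [(265,166),(386,166)]])
E
```

```text
0 [array([-0.0705, -0.024 ]), array([-0.0705,  0.0248])]
0.004 [array([-0.07  , -0.0247]), array([-0.07  ,  0.0255])]
0.008 [array([-0.0696, -0.0254]), array([-0.0696,  0.0262])]
```

The sample is held level and centred in the hand within about 0.5 mm. I'll carry it to the fitted lid's crown and lower until contact.

```bash
cat >> h.py <<'E'
def lower(Xt,Yt,yaw,z0,zmin,thr=1.5,step=.001):
    cx,cy=Xt,Yt
    robot.move_l((cx,cy,z0),rate=.1)
    for _ in range(2):
        robot.sleep(.4); p=robot.read_ee_pos(); cx+=Xt-p[0]; cy+=Yt-p[1]; robot.move_l((cx,cy,z0),rate=.05)
    robot.sleep(.5); f0=np.mean([(robot.sleep(.03),robot.read_wrist_force())[1] for _ in range(6)],axis=0); print('base',f0.round(2),robot.read_ee_pos(),robot.read_ee_rot())
    z=z0
    while z>zmin:
        z-=step; robot.move_l((cx,cy,z),rate=.02); robot.sleep(.15)
        f=np.mean([(robot.sleep(.02),robot.read_wrist_force())[1] for _ in range(4)],axis=0)-f0
        print(round(z,4),np.round(robot.read_ee_pos(),4),f.round(2))
        if f[2]>thr: break
    return cx,cy,z
E
python3 - <<'E' 2>/dev/null
from h import *
X,Y=.6443,-.2432
robot.movep((X,Y,.23),down(90))
cx,cy,z=lower(X,Y,90,.142,.129); print(cx,cy,z,robot.read_t())
save('d11',robot.grab_frame('side'),(200,140,420,300),3.5)
save('s11',robot.grab_frame('scene'),(150,190,350,340),4)
E
```

```text
base [ 0.12  0.24 -1.79] [ 0.644309   -0.24318519  0.14200292] [-68.25137941  89.99984278  21.75136786]
0.141 [ 0.6443 -0.2432  0.141 ] [ 0.06 -0.31  0.05]
0.14 [ 0.6443 -0.2432  0.14  ] [-0.17 -0.11  0.37]
0.139 [ 0.6443 -0.2432  0.139 ] [-0.17 -0.23  0.17]
0.138 [ 0.6443 -0.2432  0.138 ] [ 0.28 -0.1  -0.01]
0.137 [ 0.6443 -0.2432  0.137 ] [ 0.14 -0.18 -0.43]
0.136 [ 0.6443 -0.2432  0.136 ] [-0.12  0.39 -0.05]
0.135 [ 0.6445 -0.2432  0.1351] [ 0.25 -0.04  0.81]
0.134 [ 0.6446 -0.2433  0.1348] [-1.71  0.1   7.57]
0.6442993490327491 -0.24319888319817648 0.13399999999999998 51.9667
```

View pics/d11.png

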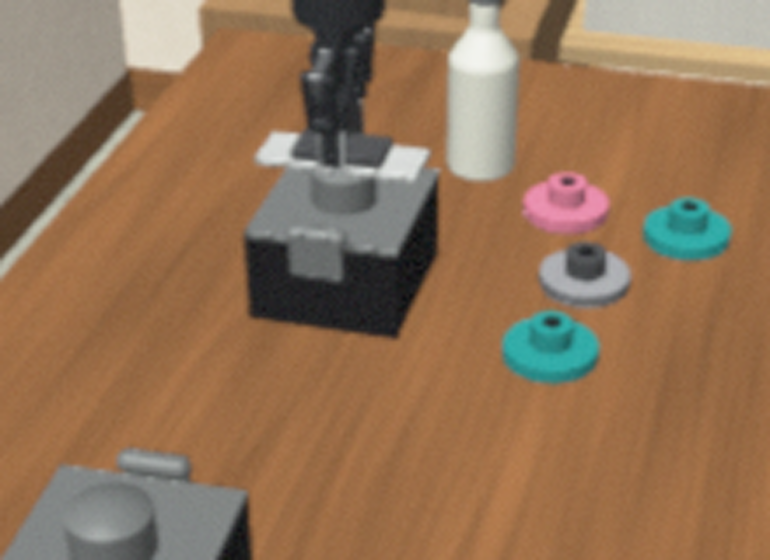

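View pics/s11.png

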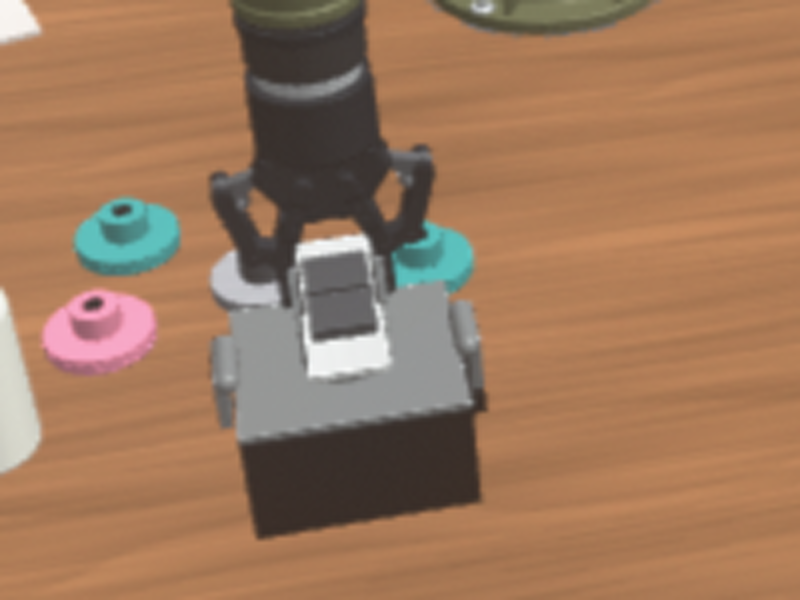

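```bash
python3 - <<'E' 2>/dev/null
from h import *
cx,cy=.6443,-.2432
robot.move_l((cx,cy,.135),rate=.02); robot.sleep(.3); print(robot.read_wrist_force().round(1))
robot.grip(.064); robot.sleep(.8)
save('d12',robot.grab_frame('side'),(200,140,420,300),3.5)
robot.move_l((cx,cy,.22),rate=.08); robot.sleep(.3)
np.save('w12',wT());save('w12',robot.grab_frame('wrist'));print(robot.read_t())
save('d13',robot.grab_frame('side'),(240,160,360,260),6)
E
```

```text
[0.1 0.  2.3]
55.35
```

View pics/d13.png

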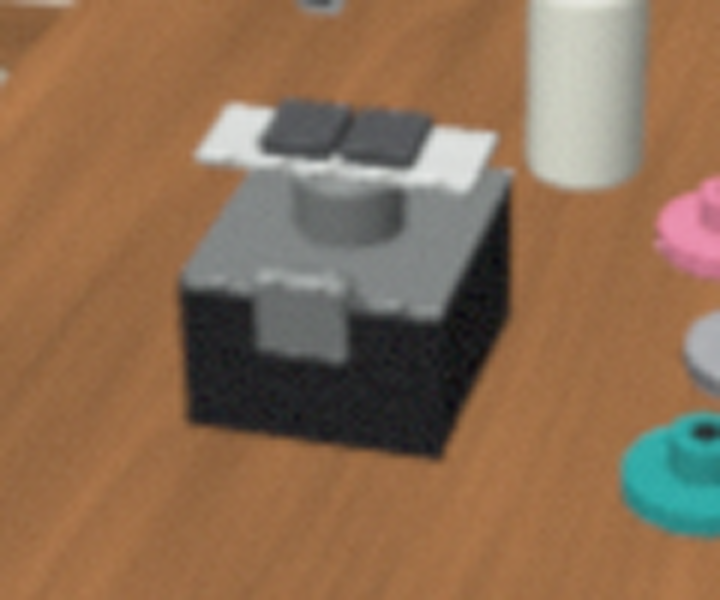

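View pics/w12.png

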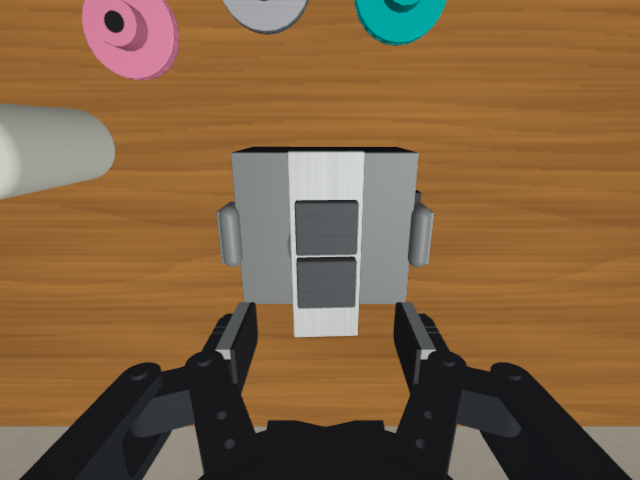

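```bash
python3 - <<'E' 2>/dev/null
from h import *
i=cv2.imread('pics/w12.png')[140:350,270:380]; cv2.imwrite('pics/z12.png',cv2.resize(i,None,fx=3.8,fy=2.8,interpolation=cv2.INTER_CUBIC))
K=np.array(robot.camera_params('wrist')['camera_matrix']); T=np.load('w12.npy')
# world-aligned plate frame: img up=-x, right=+y
O=np.array([[-.07,-.025,0],[-.07,.025,0],[.07,.025,0],[.07,-.025,0]])
for c in ([(288,152),(364,152),(358,336),(293,336)],):
    ok,r,t=cv2.solvePnP(O,np.array(c,float),K,None,flags=cv2.SOLVEPNP_ITERATIVE)
    M=T[:3,:3]@cv2.Rodrigues(r)[0]; print(M.round(3), (T[:3,:3]@t[:,0]+T[:3,3]).round(4))
    print(np.abs(cv2.projectPoints(O,r,t,K,None)[0][:,0]-np.array(c)).max())
E
```

```text
[[ 1.     0.002 -0.017]
 [-0.002  1.     0.002]
 [ 0.017 -0.002  1.   ]] [ 0.6446 -0.242   0.127 ]
0.730596539120711
```

View pics/z12.png

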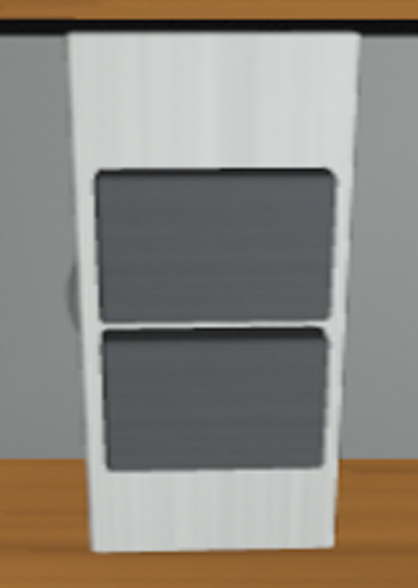

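The sample rests about 1° from level and centred at (326,245). Next is the pulley: approach it and look again.

```bash
python3 - <<'E' 2>/dev/null
from h import *
robot.move_l((.6443,-.2432,.26),rate=.2)
robot.grip(.056); robot.movep((.4400,-.2945,.16),down(90)); robot.sleep(.2)
np.save('w14',wT());save('w14',robot.grab_frame('wrist'));print(robot.read_t(),robot.read_ee_pos())
i=cv2.imread('pics/w14.png')[150:310,240:410]; cv2.imwrite('pics/z14.png',cv2.resize(i,None,fx=3.5,fy=3.5,interpolation=cv2.INTER_CUBIC))
E
```

```text
57.175 [ 0.44133769 -0.2946298   0.16040731]
```

View pics/w14.png

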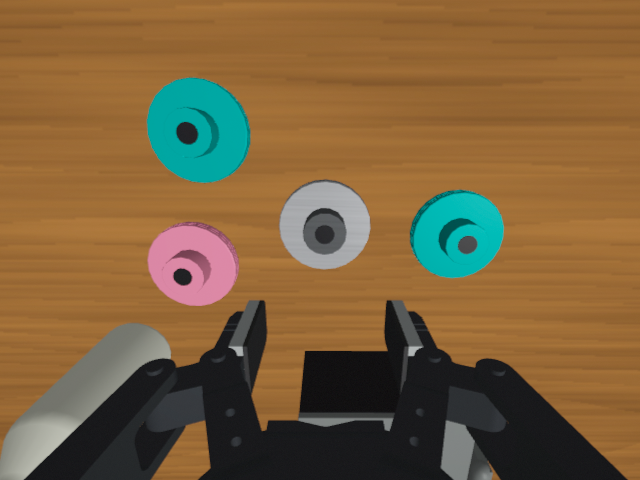

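View pics/z14.png

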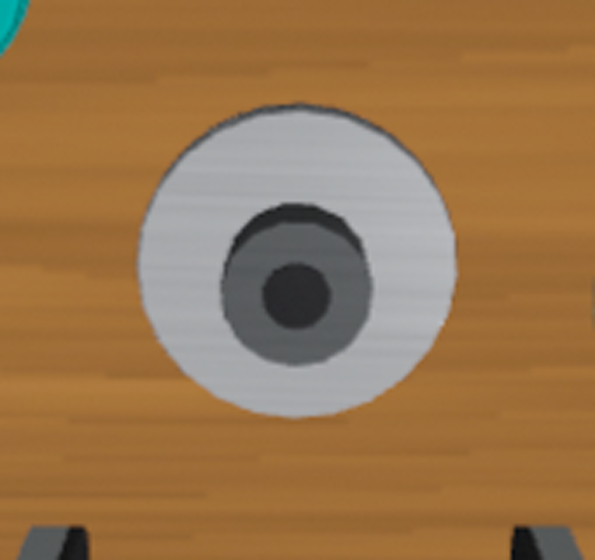

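Nothing at this spot but the grey steel pulley at (325,225). The other three discs are turquoise (198,130), (457,233) and pink (193,263). The only grey one is the part that bears pulley_center.

```bash
python3 - <<'E' 2>/dev/null
from h import *
T=np.load('w14.npy')
h=ray('wrist',(324.7,233.7),.034,T=T); a=ray('wrist',(325.1,181.5),.014,T=T); b=ray('wrist',(325.1,268.6),.014,T=T); l=ray('wrist',(279.5,225),.014,T=T); r=ray('wrist',(370.7,225),.014,T=T)
print(h.round(4),((a+b)/2).round(4),(b-a).round(4),((l+r)/2).round(4),(r-l).round(4))
x,y=(2*h[:2]+(a+b)[:2]/2)/3
x=(h[0]+(a+b)[0]/2)/2; y=h[1]
cx,cy=x,y
robot.move_l((cx,cy,.07),down(90),rate=.12); robot.sleep(.3); p=robot.read_ee_pos(); print(x,y,p)
cx+=x-p[0]; cy+=y-p[1]
robot.move_l((cx,cy,.025),rate=.08); robot.sleep(.2); print(robot.read_ee_pos(),robot.read_wrist_force().round(1))
robot.grip(0,50); print(robot.read_finger_gap(),robot.read_ee_pos())
robot.move_l((cx,cy,.24),rate=.2); robot.sleep(.2); print(robot.read_finger_gap(),robot.read_ee_pos())
np.save('w15',wT());save('w15',robot.grab_frame('wrist'));print(robot.read_t())
E
```

```text
[ 0.4389 -0.2945  0.034 ] [ 0.4391 -0.2942  0.014 ] [0.0788 0.0001 0.    ] [ 0.4373 -0.2942  0.014 ] [-0.0001  0.0792  0.    ]
0.43903138958714794 -0.29451819805226875 [ 0.43938917 -0.29475248  0.07055507]
[ 0.43914433 -0.29459231  0.0255688 ] [0.4 0.2 0.5]
0.03397650549061739 [ 0.43900411 -0.29472734  0.02576451]
0.03392235098092607 [ 0.43818037 -0.29394994  0.23895875]
61.0833
```

View pics/w15.png

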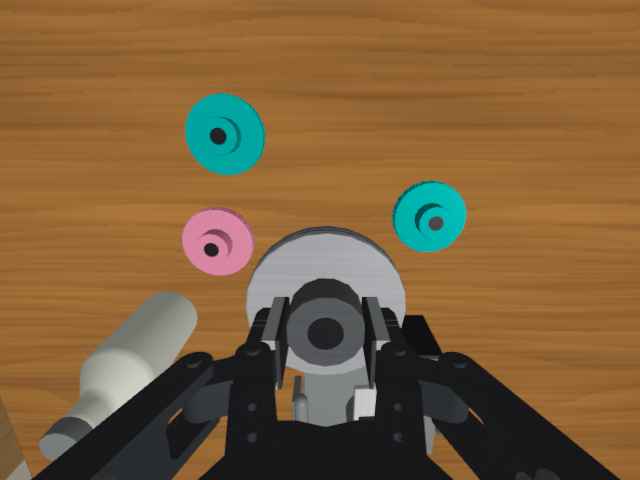

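```bash
python3 - <<'E' 2>/dev/null
from h import *
robot.movep((.655,.10,.26),down(0)); robot.sleep(.2)
np.save('w16',wT());save('w16',robot.grab_frame('wrist'));print(robot.read_t())
i=cv2.imread('pics/w16.png')[0:240,220:440]; cv2.imwrite('pics/z16.png',cv2.resize(i,None,fx=2.5,fy=2.5,interpolation=cv2.INTER_CUBIC))
E
```

```text
63.325
```

View pics/w16.png

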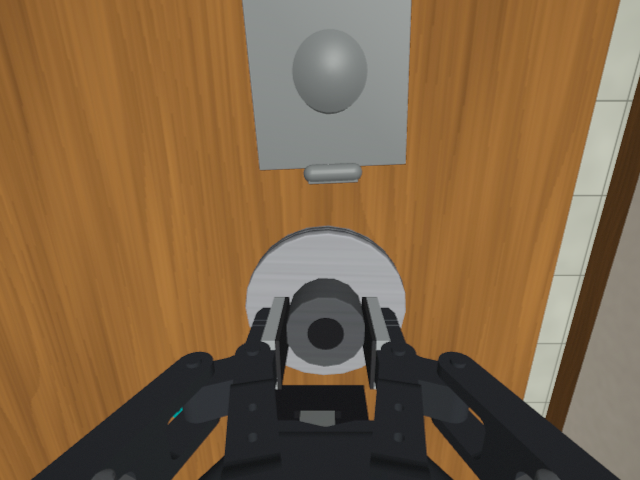

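View pics/z16.png

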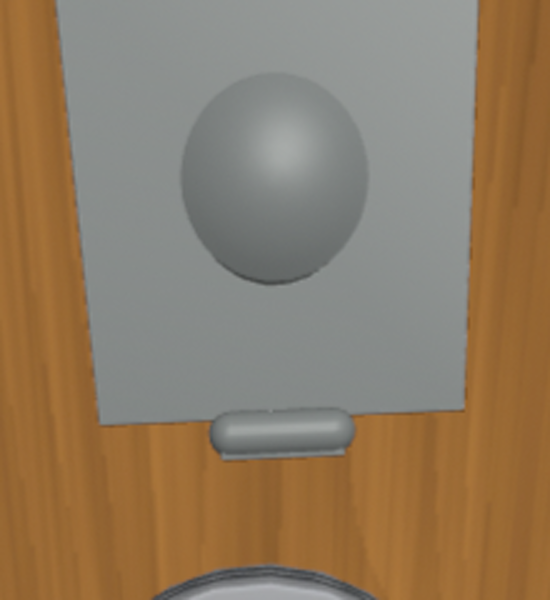

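```bash
python3 - <<'E' 2>/dev/null
from fit import *
T=np.load('w16.npy')
print(np.round(rect('wrist',T,[(405.6,164.4),(260,169.6)],.086,(.132,.146),2.5,((1,-1),(-1,-1))),4))
# silhouette of knob for candidate centre: compare rim circle extents + dome
def sil(x,y):
    q=[]
    for rho in np.linspace(0,.028,30):
        z=.1246-(.05-np.sqrt(.0025-rho**2))
        for t in np.linspace(0,2*np.pi,120): q.append(proj('wrist',(x+rho*np.cos(t),y+rho*np.sin(t),z),T=T))
    q=np.array(q); return q.min(0),q.max(0)
for c in [(.658,.223),(.657,.222),(.657,.224)]: print(c,sil(*c))
print('meas u 292.4..367.2 v 28.8..112')
E
```

```text
[6.5860e-01 2.2330e-01 1.9484e+00 4.0000e-04]
```

```bash
python3 - <<'E' 2>&1 | tail -5
from fit import *
T=np.load('w16.npy'); K=np.array(robot.camera_params('wrist')['camera_matrix']); V=np.linalg.inv(T)
g=np.array([(r*np.cos(t),r*np.sin(t),.1246-(.05-np.sqrt(.0025-r**2))) for r in np.linspace(0,.028,30) for t in np.linspace(0,6.283,120)])
def sil(x,y):
    c=(g+[x,y,0])@V[:3,:3].T+V[:3,3]; q=c@K.T; q=q[:,:2]/q[:,2:]; return np.r_[q.min(0),q.max(0)]
m=np.array([292.4,28.8,367.2,112])
print(sil(.658,.223).round(1)); r=least_squares(lambda p:sil(*p)-m,[.658,.223],diff_step=1e-3); print(r.x,r.fun)
E
```

```text
[292.3  28.9 367.4 112.5]
[0.65795261 0.22316064] [-0.18924767 -0.18938256  0.18903595  0.23258902]
```

Both estimates put the shut dome at (0.658, 0.2231). Lowering the pulley there.

```bash
python3 - <<'E' 2>/dev/null
from h import *
X,Y=.658,.2231
robot.move_l((X,Y,.22),rate=.15)
cx,cy,z=lower(X,Y,0,.154,.1475); 
robot.move_l((cx,cy,z+.0007),rate=.02); robot.sleep(.3); print(robot.read_wrist_force().round(1),robot.read_ee_pos())
robot.grip(.056); robot.sleep(.6)
robot.move_l((cx,cy,.24),rate=.08); robot.sleep(.3)
np.save('w17',wT());save('w17',robot.grab_frame('wrist'));print(robot.read_t())
save('d17',robot.grab_frame('side'),(160,160,400,360),3.3)
E
```

```text
base [ 0.33 -0.13 -2.52] [0.65800735 0.22308482 0.15399755] [-121.10326454   89.99918441 -121.10503548]
0.153 [0.658  0.2231 0.153 ] [-0.5  -0.08  0.05]
0.152 [0.658  0.2231 0.152 ] [-0.06  0.44  0.5 ]
0.151 [0.658  0.2231 0.151 ] [-0.14 -0.27 -0.58]
0.15 [0.6582 0.2232 0.1502] [-0.51  0.08  2.35]
[-0.6 -0.  -2.3] [0.65789814 0.22308963 0.15053285]
72.125
```

View pics/d17.png

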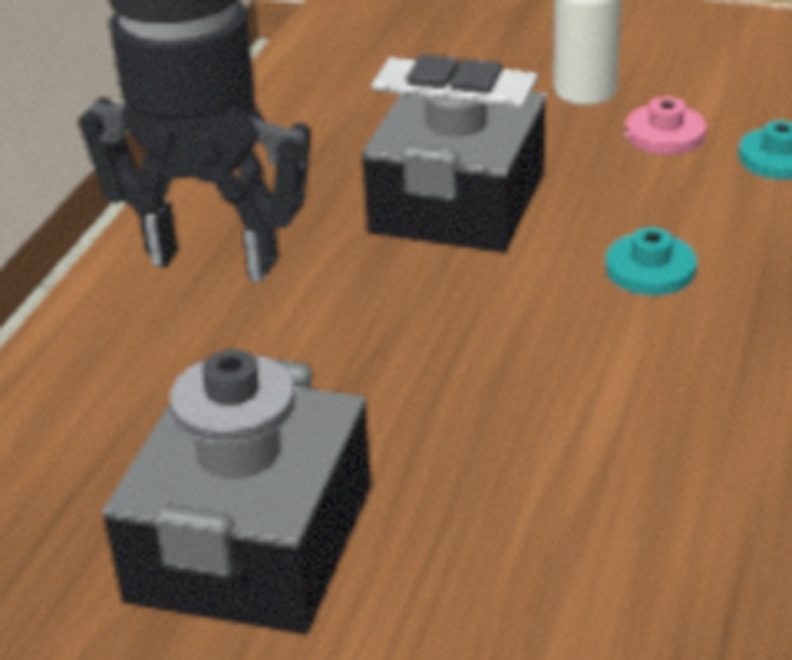

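View pics/w17.png

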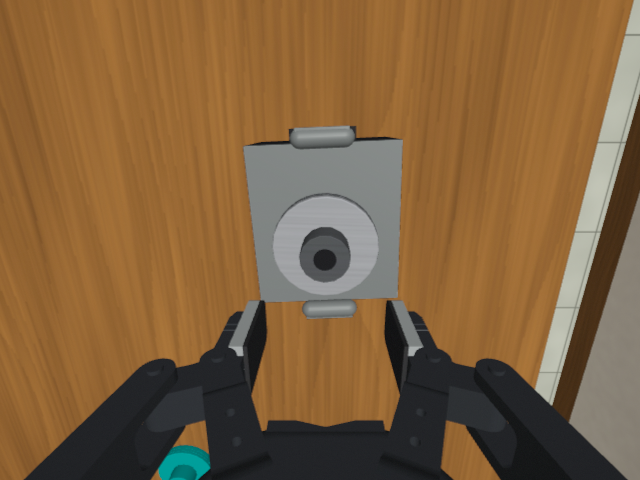

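The pulley rests on the shut lid's dome, hub up, at (326,245), and the sample is still in place. A quick tilt check on the pulley, then back away.

```bash
python3 - <<'E' 2>/dev/null
from h import *
i=cv2.imread('pics/w17.png')[180:310,260:390]; cv2.imwrite('pics/z17.png',cv2.resize(i,None,fx=4.5,fy=4.5,interpolation=cv2.INTER_CUBIC))
E
```

```text
(no output)
```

View pics/z17.png

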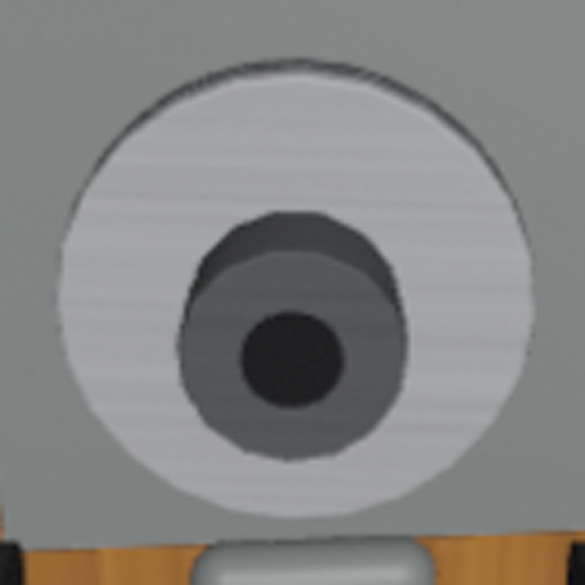

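```bash
python3 - <<'E' 2>/dev/null
from fit import *
T=np.load('w17.npy'); K=np.array(robot.camera_params('wrist')['camera_matrix']); V=np.linalg.inv(T)
t=np.linspace(0,2*np.pi,721)
def ext(c,Rm,r,z):
    g=np.c_[r*np.cos(t),r*np.sin(t),np.full(t.size,z)]@Rm.T+c; q=(g@V[:3,:3].T+V[:3,3])@K.T; q=q[:,:2]/q[:,2:]; return np.r_[q.min(0),q.max(0)]
o=np.array([260,180,260,180])
m=np.r_[np.array([58,72,533,518])/4.5+o,np.array([178,250,407,461])/4.5+o]
def f(p):
    Rm=R.from_rotvec([p[2],p[3],0]).as_matrix(); c=[p[0],p[1],.1246]
    return np.r_[ext(c,Rm,.04,.014),ext(c,Rm,.018,.034)]-m
r=least_squares(f,[.658,.223,0,0],diff_step=1e-4,x_scale=[.01,.01,.05,.05]); print(r.x[:2],np.degrees(r.x[2:]),r.fun.round(2))
print('level residual',f([.658,.2231,0,0]).round(2))
robot.movep((.5,0.,.35),down(0)); robot.sleep(1.0)
save('end_s',robot.grab_frame('scene')); save('end_d',robot.grab_frame('side')); print(robot.read_t())
E
```

```text
[0.6577676  0.22325369] [ 3.03329016 -1.24427116] [-0.9  -0.04  0.99 -0.04 -0.67 -0.12  0.58  0.36]
level residual [-0.39 -1.52  1.58  0.64  0.63 -2.89  2.02 -1.1 ]
74.4083
```

View pics/end_s.png

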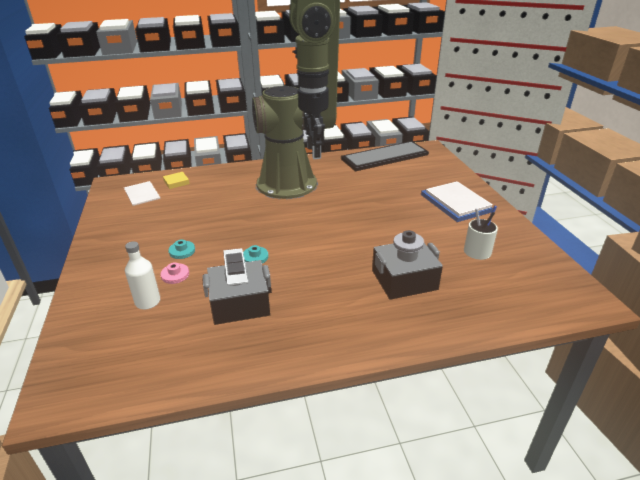

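View pics/end_d.png

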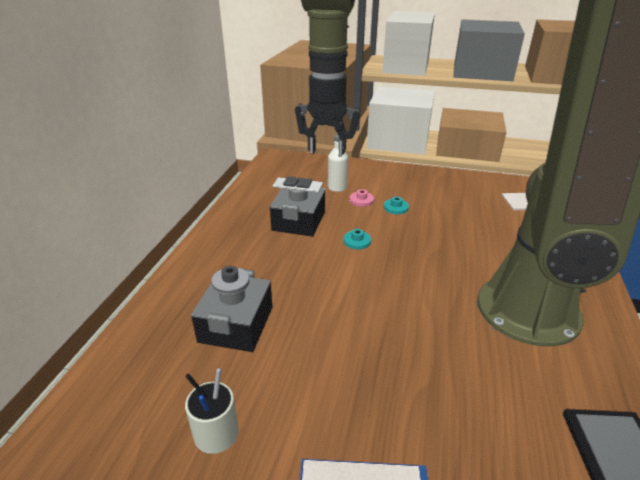

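The pulley fit suggests up to about 3° of tilt, with residuals of up to 1 px. I have time, so I'll check from another side.

```bash
python3 - <<'E' 2>/dev/null
from h import *
robot.movep((.68,.2231,.27),down(90)); robot.sleep(.4)
np.save('w18',wT());im=robot.grab_frame('wrist');save('w18',im);print(robot.read_t(),robot.read_ee_pos())
save('z18',im,(250,140,400,290),4)
E
```

```text
76.0083 [0.68004135 0.22274815 0.270413  ]
```

View pics/z18.png

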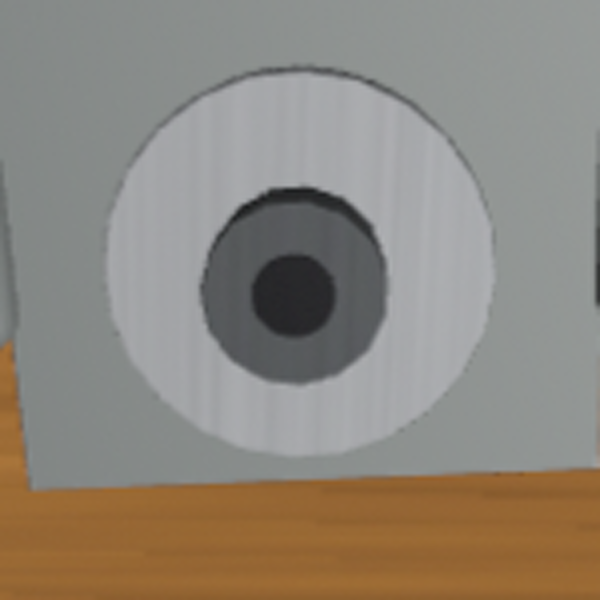

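```bash
python3 - <<'E' 2>/dev/null
from fit import *
K=np.array(robot.camera_params('wrist')['camera_matrix']); 
t=np.linspace(0,2*np.pi,721)
def ext(V,c,Rm,r,z):
    g=np.c_[r*np.cos(t),r*np.sin(t),np.full(t.size,z)]@Rm.T+c; q=(g@V[:3,:3].T+V[:3,3])@K.T; q=q[:,:2]/q[:,2:]; return np.r_[q.min(0),q.max(0)]
o=np.array([260,180,260,180]);o2=np.array([250,140,250,140])
m=np.r_[np.array([58,72,533,518])/4.5+o,np.array([178,250,407,461])/4.5+o]
m2=np.r_[np.array([106,73,494,455])/4+o2,np.array([201,202,387,383])/4+o2]
V1=np.linalg.inv(np.load('w17.npy'));V2=np.linalg.inv(np.load('w18.npy'))
def f(p,s=3):
    Rm=R.from_rotvec([p[2],p[3],0]).as_matrix(); c=[p[0],p[1],.1246+p[4]]
    L=[]
    if s&1:L.append(np.r_[ext(V1,c,Rm,.04,.014),ext(V1,c,Rm,.018,.034)]-m)
    if s&2:L.append(np.r_[ext(V2,c,Rm,.04,.014),ext(V2,c,Rm,.018,.034)]-m2)
    return np.concatenate(L)
for s in(1,2,3):
    r=least_squares(lambda p:f(p,s),[.658,.223,0,0,0],diff_step=1e-4,x_scale=[.01,.01,.05,.05,.01]); print(s,r.x[:2].round(4),np.degrees(r.x[2:4]).round(2),r.x[4].round(4),r.fun.round(2))
E
```

```text
1 [0.6577 0.2219] [ 2.3  -1.15] -0.003 [-0.24  0.61  0.27 -0.18 -0.29 -0.28  0.26 -0.15]
2 [0.6587 0.2236] [ 2.75 -0.95] -0.0055 [ 0.1   0.06 -0.1  -0.11 -0.1  -0.21  0.11  0.27]
3 [0.6576 0.2232] [ 2.89 -0.71] -0.0011 [-0.79 -0.4   0.67 -0.66 -0.34 -0.73  0.69 -0.37 -1.21 -0.84  0.19  0.5
 -1.16 -0.46 -0.14  0.78]
```

Two views agree on about 2.7–3° of tilt, which is near level and steady. Regrasping would risk more than it gains. I'll retreat, confirm nothing has moved, and hand in.

```bash
python3 - <<'E' 2>/dev/null
from h import *
robot.move_l((.6,.15,.33),rate=.15); robot.movep((.5,0.,.35),down(0)); robot.sleep(.5)
a=robot.grab_frame('side').astype(int); robot.sleep(1); b=robot.grab_frame('side').astype(int)
e=cv2.imread('pics/end_d.png')[:,:,::-1].astype(int)
reg=lambda i:i[170:460,170:420]
print(np.abs(reg(a)-reg(b)).mean(),np.abs(reg(a)-reg(e)).mean(),np.abs(reg(a)-reg(e)).max(),robot.read_t())
save('end2',robot.grab_frame('side'),(160,160,440,370),2.8)
robot.finish_job()
E
```

```text
1.9136229885057472 1.9177241379310346 24 79.7917
the job is handed in; nothing more can be done
```

View pics/end2.png

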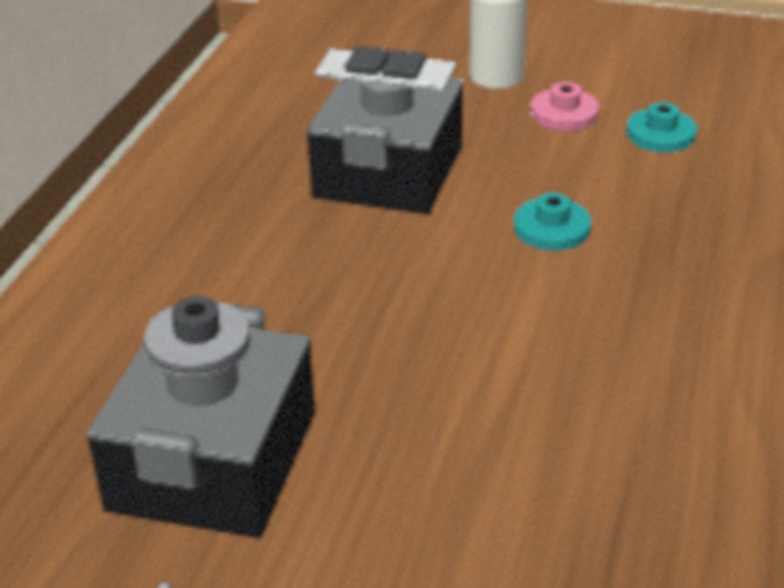

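The job is done and handed in at about 80 s. Both loose brake pads (only two were present) lie stacked flat in the tub. Its lid is pressed home under both catches; it came to a solid stop at the expected home height under 28 N, and the noses show over the flange. The sample is balanced right way up on that lid's knob, and the grey pulley, hub up, on the knob of the tub that was already shut.

My last checks put the sample about 1° from level. The pulley came out at about 3° in two views, which disagreed slightly (2.5–2.9° each), and I left it rather than risk regrasping. Pictures 1 s apart showed no motion beyond image noise, and the mug, the bottle and the look-alikes appear unmoved. No check failed outright.

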